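Open the gear guard with the release rod

ROBOT

A 6-joint arm with a two-finger parallel gripper is mounted at the origin on the work surface. World frame = base frame: x ahead of the robot, y to its left, z up, the work surface at z = 0. Lengths are in m, angles in rad, forces in N, time in s.
With the tool pointing down it reaches from about 0.375 to 0.975 m from the base axis. Payload 3.8 kg.
Tool frame: the origin (TCP) lies where the fingers leave the gripper's body, on its centre line; the fingertips stand 73 mm ahead of it and the grasp point (between the pads) lies 54 mm ahead of it; z points along the fingers, x is the direction in which the jaws open and shut, and the axes are right-handed (so a half turn about z gives the same grasp; the last joint's range is limited). The gripper opens to 85 mm and grips with 20 to 120 N. Pads are 22 mm wide; open, the fingers measure 114 mm over their backs; the gripper's body (76 mm by 85 mm) begins 54 mm behind the grasp point. The pads swing forward as they close: fully open they stand 13 mm farther back than shut.
Start: joints at [-1.165, 0.264, 1.604, -0, 1.274, -0.037], TCP at [0.289, -0.61, 0.304] pointing down, gripper open.
Joint ranges: [-2.63, 2.63], [-0.94, 2.18], [0.31, 2.57], [-1.31, 4.45], [0, 2.66], [-2.55, 2.55]. Speed limits (rad/s): [2.57, 2.57, 3.14, 3.14, 3.14, 3.14].

INTERFACE

Orientations are given as [roll, pitch, yaw] about the fixed x, y, z axes, in that order (R = Rz(yaw) Ry(pitch) Rx(roll)).
In Python, from bench import readout, read_camera, camera_info, job gives the robot as it stands.
- The arm moves only by the tool move_arm, never from a script. Its argument "motion" is a list of rows, each a list of 3 entries, a list of its own where there are three numbers: the shift along the tool's x, y, z in cm, then the turn, a rotation vector about the tool's x, y, z in rad, then the closure, from 0 (fully open) to 1 (shut). A call has 1 to 12 rows; each row shifts and turns the commanded pose from where the row before left it, along the tool's axes as they then stand; what a row does not reach is not made up. A row lasts 1/8 s, in which the tool goes at most 62.5 mm and 10.7 degrees, less where a joint would pass 70% of its speed; a pose out of reach is approached as far as the arm can. A call is refused whole if a number of a shift passes 6.25 or a number of a turn 0.188, either way. A call with a gripper value outside its range is refused whole. The fingers move at their own pace and stop on an object; "newtons" is the grip in N (left out, the last holds). Time passes only in rows, so rows that do not move let the fingers close. It gives the time, the measured TCP pose, the force and the opening at its end, in the units of the state.
- readout.state(): the state, without advancing time (a new reading comes with each control period).
- read_camera(name): name is "side" or "top" or "wrist"; returns the picture (400x640x3 uint8, blue, green, red); there is no depth.
- camera_info(name): a dict with "mtx" (3x3 intrinsics, pixels), "camera_from_world" (4x4, takes a point from world to camera coordinates); the wrist camera has in their place "tool_from_camera" (4x4, takes a point from camera to tool coordinates, whose origin is the TCP and whose axes are the tool frame's). Camera axes: x right, y down, z forward; pixel columns grow to the right and rows downward; lengths in m; the calibration is good to about 2 mm. A picture is of the moment at which its call begins: read the wrist's pose just before it. camera_info takes no time and is no camera call.
- job.job_done(): hands the job in, once; it reports no verdict.
The state is a dict: "t": time; "qpos": joint angles; "dq": joint speeds; "joint_torque": joint torques, N m; "tcp_pos": TCP position; "tcp_rot": TCP orientation; "ft_force": force on the tool from outside, world axes, zero at the start; "torque": the same for the moment, N m; "finger_gap": finger opening in m.
Only numpy, scipy, OpenCV 4.12 (cv2) and the standard library are available. Lean on these libraries where they do the work, as an engineer would, in place of code of your own. Each camera call takes 0.05 s, during which the arm holds its last target.

TASK

Take the red-handled release rod out of the wooden tool rack, push its blade straight down through the yellow-framed slot on top of the green gear guard and press the orange latch tab underneath all the way down, so that the guard's door swings open. Then stand the rod back upright in its hole in the rack and let go. Leave the blue-handled punch, the brass bush and the turning tool where they are.

Things in the scene. Friction and masses are not known exactly. Their poses are not given: they have to be found in the camera images.
- rod_mid (a point): Centre of the red handle of the loose release rod (0.15 kg, round, standing upright in the rack; z up along it). Handle 26 mm across, 80 mm tall (40 mm above and below this point). Below it a flange 50 mm across, 6 mm thick, that rests on the rack's top; then a steel blade 10 mm across and 85 mm long, its tip 131 mm below this point.
- slot (a point): Centre of the yellow-framed slot, level with the top of the fixed green gear guard (150 x 150 mm, 120 mm high, on either side of the bench, turned). Slot 30 mm wide along x, 60 mm long along y; z up; sheet 6 mm thick. The orange tab fills the space below it, its top 20 mm below this point at first, 40 mm when fully pressed. The door on the guard's +x side swings outward.
- latch_tab (a joint): How far the hidden tab has been pressed, m: 0 latched, 0.020 fully down on its stop. It slides straight down against about 4 to 8 N and stays where it is left (no spring back); a linkage opens the door in step with it, 0.68 rad at full travel.
- rack: Fixed wooden tool rack, 70 mm (x) by 190 mm (y), 100 mm high, origin at the centre of its underside. Two square 28 mm holes go straight down through it at y = +55 mm and y = -55 mm; the rod stands in one and the punch in the other. With the rod home, its handle centre is 146 mm above the rack's underside.
- punch_mid (a point): Centre of the blue handle of the punch, a bystander in the rack's other hole, of the same handle and flange size as the release rod but with a blade 18 mm thick and 45 mm long. Not to be disturbed.
- bush: Loose brass stepped bush standing on the bench, 48 mm across and 36 mm high, origin at its underside. A bystander, not to be disturbed.
- turning_tool: Loose dark steel turning tool lying on the bench along its x, 98 x 18 x 18 mm, origin under the shank's centre. A bystander, not to be disturbed.
Mind the look-alikes: they are no part of the job. There is more than one size of the part that bears rod_mid; the job needs the middle-sized. Of the things shaped like the rack, the wooden one is meant.

How it is judged:
By the outcome, as a careful person would: the job done as asked, in the order asked, and still so for the second after the job is handed in, with the robot touching nothing.
It also fails if it takes over 58 s, if anything falls off the work surface, if the arm or the gripper's body presses on something with over 40 N, if the wrist force passes 120 N, or if a joint passes its speed limit or range.

## Working session

There is one attempt and no reset: what is moved stays moved. The work goes in short steps, Python scripts to look and compute and a tool call to move; the robot and the scene stay as the last step left them, time stands still between calls to the robot, and variables do not carry over. Pictures are saved under pics/ and viewed, and the job is handed in when it is done.

Besides the shell and the picture viewer there is one more tool, called after ">>>" as a command line: name --argument value ..., lists and objects as JSON in quotes. move_arm: Moves the arm, as the interface text tells. Its arguments: {"type":"object","properties":{"motion":{"type":"array"},"newtons":{"type":"number"}},"required":["motion"]}

```bash
ls; mkdir -p pics
python3 - <<'E'
from bench import readout, read_camera, camera_info
import cv2
s=readout.state()
for k in s: print(k,s[k])
for n in("side","top","wrist"):
    im=read_camera(n); cv2.imwrite(f"pics/{n}0.png",im)
    print(n,camera_info(n))
E
```

```text
pics
t 0.0
qpos [-1.16491541e+00  2.64755952e-01  1.60538960e+00 -2.76210423e-05
  1.27369918e+00 -3.69064387e-02]
dq [-0.00123231 -0.00113921 -0.00033825 -0.00054256  0.00162109  0.00036181]
joint_torque [ 1.30152605e-05 -5.15116417e+01 -3.67315793e+01 -2.05498659e-04
  1.28521599e-02  2.37003871e-05]
tcp_pos [ 0.28897069 -0.60938018  0.30255154]
tcp_rot [-3.14153593e+00  2.25151902e-03 -1.12800079e+00]
ft_force [-0.5430682  -0.35540615 -0.04323426]
torque [-0.00345946  0.05902539  0.00676479]
finger_gap 0.08514733636805845
side {'mtx': array([[430.15228678,   0.        , 318.74519338],
       [  0.        , 430.15228678, 195.47806329],
       [  0.        ,   0.        ,   1.        ]]), 'camera_from_world': array([[ 0.99701388, -0.07530908,  0.01708406, -0.52683176],
       [-0.04155606, -0.70969938, -0.70327795,  0.07791975],
       [ 0.06508776,  0.70046793, -0.71070969,  1.11326527],
       [ 0.        ,  0.        ,  0.        ,  1.        ]])}
top {'mtx': array([[362.61567574,   0.        , 317.83199701],
       [  0.        , 362.61567574, 195.54911918],
       [  0.        ,   0.        ,   1.        ]]), 'camera_from_world': array([[-0.01332   , -0.99989822, -0.00511087, -0.03232669],
       [-0.98291528,  0.01403182, -0.18352292,  0.52202684],
       [ 0.18357595,  0.00257903, -0.98300215,  1.0877029 ],
       [ 0.        ,  0.        ,  0.        ,  1.        ]])}
wrist {'mtx': array([[318.32459671,   0.        , 322.3080358 ],
       [  0.        , 318.32459671, 200.26059319],
       [  0.        ,   0.        ,   1.        ]]), 'tool_from_camera': array([[ 9.99999941e-01, -3.35751234e-04, -7.65100199e-05,
        -1.45930558e-03],
       [ 3.43839487e-04,  9.61344040e-01,  2.75349811e-01,
        -6.90951569e-02],
       [-1.88965869e-05, -2.75349821e-01,  9.61344099e-01,
        -6.90708648e-02],
       [ 0.00000000e+00,  0.00000000e+00,  0.00000000e+00,
         1.00000000e+00]])}
```

View pics/side0.png

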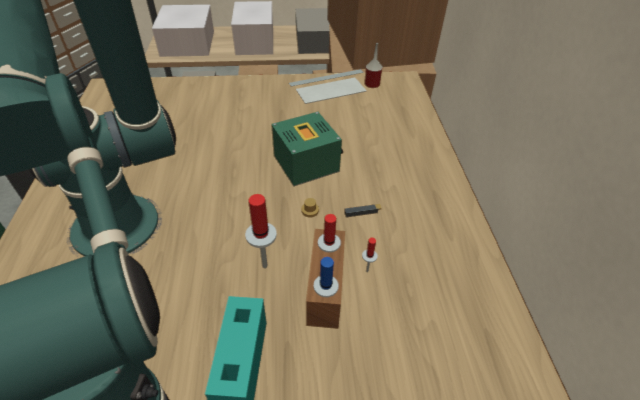

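View pics/top0.png

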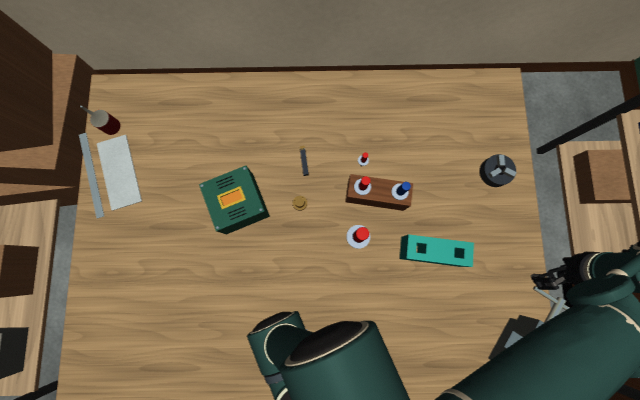

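View pics/wrist0.png

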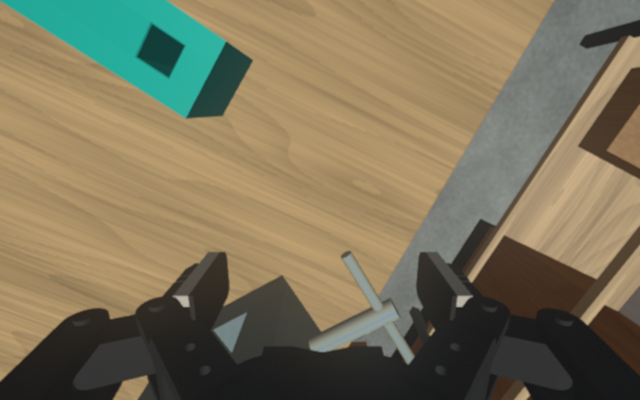

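Red-handled candidates, as side and top pixels:
- Large: side (258,215), top (361,234), outside the rack.
- Middle: side (330,229), top (364,184), in the wooden rack.
- Small: side (371,248), top (363,158), outside the rack.

For the rack, the choice is wood at side (326,280) or a teal look-alike at (238,345). I choose the middle red rod in the wooden rack and check it in a close crop.

Run:
```python
import cv2,numpy as np
s=cv2.imread('pics/side0.png');t=cv2.imread('pics/top0.png')
a=cv2.resize(s[180:340,230:400],None,fx=3.4,fy=3.4,interpolation=cv2.INTER_CUBIC)
cv2.imwrite('pics/cropside.png',a)
b=cv2.resize(t[140:255,180:420],None,fx=3.3,fy=3.3,interpolation=cv2.INTER_CUBIC)
cv2.imwrite('pics/croptop.png',b)
cv2.imwrite('pics/cropguard.png',cv2.resize(s[100:220,260:400],None,fx=4,fy=4,interpolation=cv2.INTER_CUBIC))
```

```text
(no output)
```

View pics/cropside.png

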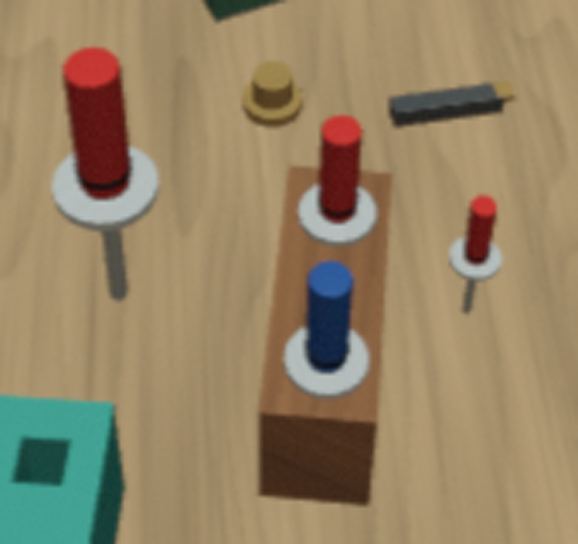

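View pics/croptop.png

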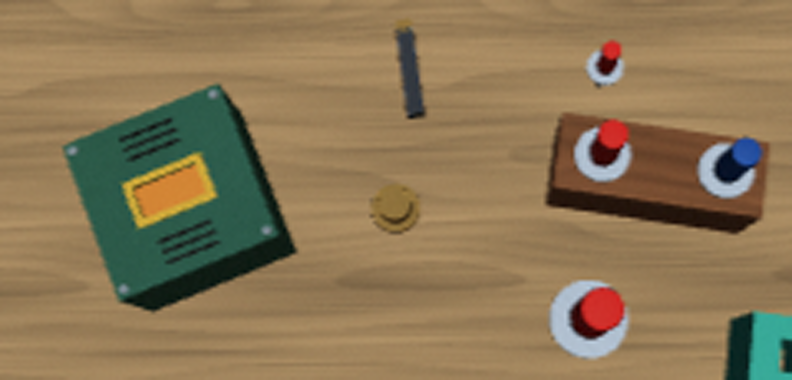

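View pics/cropguard.png

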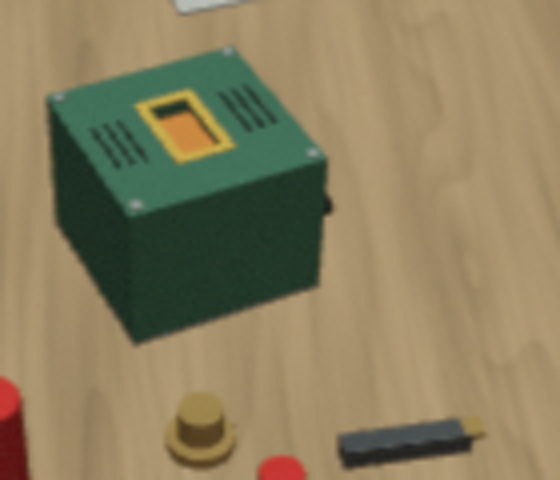

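The crops confirm it: the middle red rod stands in the wooden rack next to the blue punch, and the large and small rods stand outside the rack. In the top picture the slot is near (231,197) with its long side tilted about 15 to 20°. Next I measure.

```bash
cat > h.py <<'E'
import cv2,numpy as np
from bench import camera_info
def ray(n,uv,z,T=None):
    c=camera_info(n);K=c['mtx']
    if n=='wrist': W=T@c['tool_from_camera']
    else: W=np.linalg.inv(c['camera_from_world'])
    d=W[:3,:3]@np.linalg.inv(K)@np.array([*uv,1.]); o=W[:3,3]
    return o+d*(z-o[2])/d[2]
def tool(s):
    from scipy.spatial.transform import Rotation as R
    T=np.eye(4);T[:3,:3]=R.from_euler('xyz',s['tcp_rot']).as_matrix();T[:3,3]=s['tcp_pos'];return T
def blobs(m,amin=15):
    n,l,st,c=cv2.connectedComponentsWithStats(m.astype(np.uint8))
    return [(st[i,4],c[i].round(1),st[i,:4],l==i) for i in range(1,n) if st[i,4]>=amin]
E
python3 - <<'E'
from h import *
np.set_printoptions(precision=4,suppress=True)
for n in('side','top'):
    im=cv2.imread(f'pics/{n}0.png');hsv=cv2.cvtColor(im,cv2.COLOR_BGR2HSV).astype(int)
    H,S,V=hsv[...,0],hsv[...,1],hsv[...,2]
    print(n)
    red=((H<8)|(H>172))&(S>190)&(V>200)
    for a,c,b,_ in blobs(red,8): print(' redtop',a,c,b,ray(n,c,.186)[:2])
    blue=(H>105)&(H<125)&(S>150)&(V>140)
    for a,c,b,_ in blobs(blue,8): print(' bluetop',a,c,b,ray(n,c,.186)[:2])
    fl=(S<60)&(V>160)
    for a,c,b,m in blobs(fl,40):
        if 320<c[0]<420 and 150<c[1]<310:
            h=cv2.convexHull(np.argwhere(m)[:,::-1].astype(np.float32));e=cv2.fitEllipse(h)
            print(' flange',a,c,e,ray(n,e[0],.106)[:2])
    ye=(H>8)&(H<32)&(S>180)&(V>150)
    for a,c,b,m in blobs(ye,100):
        r=cv2.minAreaRect(np.argwhere(m)[:,::-1].astype(np.float32));bx=cv2.boxPoints(r)
        P=np.array([ray(n,p,.12)[:2] for p in bx]);print(' yellow',a,r,'\n',P,P.mean(0))
        for k in(0,1):
            d=P[k+1]-P[k];print('   len',np.linalg.norm(d),'ang',np.degrees(np.arctan2(d[1],d[0])))
    br=(H<14)&(S>110)&(V<170)&(V>40)
E
```

```text
side
 bluetop 84 [326.9 261.8] [322 257  11  10] [ 0.5194 -0.2824]
 flange 164 [328.5 243.8] ((328.68243408203125, 241.4598846435547), (17.12781524658203, 21.811811447143555), 92.83273315429688) [ 0.5358 -0.1702]
 flange 80 [369.3 256.1] ((369.56854248046875, 254.77334594726562), (11.414009094238281, 15.731861114501953), 102.42814636230469) [ 0.6207 -0.2122]
 flange 216 [325.6 287.5] ((325.5621643066406, 284.8669128417969), (20.36000633239746, 23.93376922607422), 95.84900665283203) [ 0.5192 -0.2817]
top
 redtop 14 [365.3 154.5] [364 153   4   4] [ 0.611  -0.1745]
 redtop 42 [365.7 180. ] [362 177   8   7] [ 0.5377 -0.1729]
 redtop 100 [362.4 233.1] [357 228  11  12] [ 0.3913 -0.1585]
 bluetop 45 [405.9 185.6] [403 182   7   8] [ 0.5202 -0.283 ]
 flange 49 [362.5 160.6] ((362.8050231933594, 159.605224609375), (9.706192016601562, 11.563685417175293), 105.08890533447266) [ 0.6194 -0.1772]
 flange 105 [361.2 188.1] ((361.9417724609375, 186.4208984375), (14.93377685546875, 16.402177810668945), 115.75408172607422) [ 0.5366 -0.1716]
 flange 106 [398.1 192.7] ((399.2370300292969, 191.42416381835938), (14.682332992553711, 16.39347267150879), 126.37777709960938) [ 0.5198 -0.2819]
 flange 242 [356.2 237.7] ((358.03643798828125, 236.1429443359375), (23.744178771972656, 24.072385787963867), 120.02472686767578) [ 0.389 -0.155]
 yellow 297 ((230.9718780517578, 197.21746826171875), (13.543813705444336, 24.041629791259766), 67.61986541748047) 
 [[0.5124 0.2554]
 [0.5389 0.1908]
 [0.5012 0.1747]
 [0.475  0.239 ]] [0.5069 0.215 ]
   len 0.06984062890004855 ang -67.66837895362215
   len 0.041027396138738986 ang -156.87985444628464
```

>>> move_arm --motion '[[[0,0,0],[0,0,-0.163],0],[[0,0,0],[0,0,-0.163],0],[[0,0,0],[0,0,-0.163],0],[[0,0,0],[0,0,-0.163],0],[[0,0,0],[0,0,-0.163],0],[[0,0,0],[0,0,-0.163],0],[[0,0,0],[0,0,0],0]]'

```text
t: 1.02
tcp_pos: [0.2891, -0.6097, 0.3034]
tcp_rot: [-3.141, 0.0, -0.152]
ft_force: [0.5, -0.1, 0.6]
finger_gap: 0.0853
```

```bash
cat >> h.py <<'E'
def delta(target):
    from bench import readout
    s=readout.state();T=tool(s)
    return (T[:3,:3].T@(np.array(target)-T[:3,3])*100).round(2), s
E
python3 - <<'E'
from h import *
d,s=delta([0.5365,-0.1715,.30]);print(d,s['tcp_pos'],s['tcp_rot'],s['t'],s['qpos'])
E
```

```text
[ 17.83 -47.06   0.36] [ 0.28914128 -0.60970535  0.30338613] [-3.14087800e+00  4.34560524e-04 -1.51764877e-01] 1.025 [-1.16488802e+00  2.64229500e-01  1.60450179e+00  9.91774928e-06
  1.27369771e+00 -1.01312589e+00]
```

>>> move_arm --motion '[[[1.8,-4.3,0],[0,0,0],0],[[1.8,-4.3,0],[0,0,0],0],[[1.8,-4.3,0],[0,0,0],0],[[1.8,-4.3,0],[0,0,0],0],[[1.8,-4.3,0],[0,0,0],0],[[1.8,-4.3,0],[0,0,0],0],[[1.8,-4.3,0],[0,0,0],0],[[1.8,-4.3,0],[0,0,0],0],[[1.8,-4.3,0],[0,0,0],0],[[1.6,-4.3,0],[0,0,0],0],[[0,0,0],[0,0,0],0],[[0,0,0],[0,0,0],0]]'

```text
t: 2.52
tcp_pos: [0.5293, -0.2114, 0.3037]
tcp_rot: [3.141, 0.0, -0.151]
ft_force: [-0.5, 0.1, 0.0]
finger_gap: 0.0854
```

```bash
cat > look.py <<'E'
import sys
from h import *
from bench import readout, read_camera
s=readout.state();im=read_camera('wrist');cv2.imwrite(f'pics/{sys.argv[1]}.png',im)
import pickle;pickle.dump(s,open(f'pics/{sys.argv[1]}.pkl','wb'))
d,_=delta([0.5365,-0.1715,.30]);print(d,s['tcp_pos'],s['tcp_rot'],s['t'],s['ft_force'])
E
python3 look.py w1
```

```text
[ 0.12 -4.1   0.38] [ 0.5292883  -0.21139717  0.30372639] [ 3.14106215e+00  4.77233432e-04 -1.50898954e-01] 2.525 [-0.50016709  0.06292713  0.01670297]
```

View pics/w1.png

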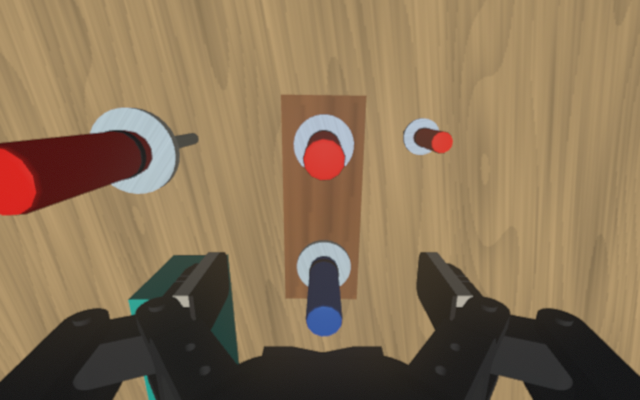

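The wrist view shows the middle red handle top at about (324,159) with its flange on the wooden rack. The punch is at (324,321), the small rod at (440,141) and the large rod at the left edge.

```bash
cat > meas.py <<'E'
import sys,pickle
from h import *
np.set_printoptions(precision=4,suppress=True)
nm=sys.argv[1];s=pickle.load(open(f'pics/{nm}.pkl','rb'));T=tool(s);im=cv2.imread(f'pics/{nm}.png')
hsv=cv2.cvtColor(im,cv2.COLOR_BGR2HSV).astype(int);H,S,V=hsv[...,0],hsv[...,1],hsv[...,2]
for n,m,z in(('red',((H<8)|(H>172))&(S>180)&(V>190),.186),('blue',(H>105)&(H<125)&(S>120)&(V>130),.186),('flange',(S<60)&(V>150),.106)):
    for a,c,b,mm in blobs(m,150):
        h=cv2.convexHull(np.argwhere(mm)[:,::-1].astype(np.float32));e=cv2.fitEllipse(h)
        print(n,a,np.round(e[0],1),np.round(e[1],1),ray('wrist',e[0],z,T)[:2])
E
python3 meas.py w1
python3 - <<'E'
from h import *
import pickle
T=tool(pickle.load(open('pics/w1.pkl','rb')))
for p in[(281,95),(366,96),(356,298),(285,298)]:print(p,ray('wrist',p,.1,T)[:2].round(4))
E
```

```text
red 310 [441.8 142.1] [18.5 20.9] [ 0.6041 -0.17  ]
red 1215 [323.8 159.4] [39.2 39.3] [ 0.535  -0.1697]
red 1783 [ -1.1 180.9] [58.9 78.6] [ 0.3403 -0.1531]
blue 766 [323.6 320.6] [28.8 33.7] [ 0.5183 -0.2791]
flange 3204 [131.2 150.3] [79.4 93.9] [ 0.3758 -0.1501]
flange 1402 [323.1 144.2] [60.4 60.6] [ 0.5348 -0.1692]
flange 590 [421.3 136.1] [34.9 38.6] [ 0.6158 -0.1749]
flange 1149 [323.4 266.5] [48.8 53.8] [ 0.5182 -0.2803]
(281, 95) [ 0.5068 -0.1255]
(366, 96) [ 0.5751 -0.1367]
(356, 298) [ 0.5442 -0.3219]
(285, 298) [ 0.4756 -0.3115]
```

>>> move_arm --motion '[[[-0.07,-2.1,0],[0,0,0],0],[[0,-2.1,0],[0,0,0],0],[[0,0,2],[0,0,0],0],[[0,0,2],[0,0,0],0],[[0,0,0],[0,0,0],0],[[0,0,0],[0,0,0],0]]'

```text
t: 3.32
tcp_pos: [0.5349, -0.1699, 0.2634]
tcp_rot: [-3.142, 0.001, -0.15]
ft_force: [0.2, 0.2, 1.0]
finger_gap: 0.0852
```

```bash
python3 look.py w2;python3 meas.py w2
```

```text
[ 0.14  0.12 -3.6 ] [ 0.5348997  -0.16993599  0.26335648] [-3.14150586e+00  9.37651750e-04 -1.50446823e-01] 3.325 [0.17203319 0.19818364 1.0354744 ]
red 368 [457.4 207.4] [19.9 22.9] [ 0.6014 -0.1546]
red 1530 [325.3 253.4] [42.  46.3] [ 0.535 -0.169]
flange 683 [432.1 188.7] [36.9 41.9] [ 0.615  -0.1673]
flange 3854 [108.9 217.5] [ 85.  104.1] [ 0.3735 -0.1532]
flange 1780 [324.3 206.6] [63.5 67. ] [ 0.5349 -0.1691]
flange 1224 [324.3 332.2] [45.8 59.2] [ 0.5185 -0.2782]
```

View pics/w2.png

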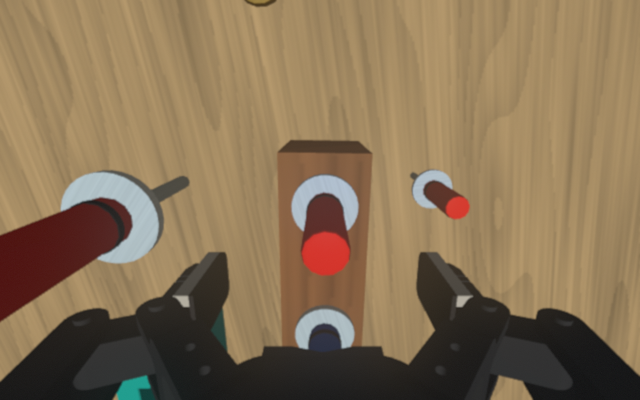

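The red handle is centred between the fingers at (325,253), within 1 mm of the target. I descend and grip.

>>> move_arm --motion '[[[0,-0.08,2.1],[0,0,0],0],[[0,0,2.1],[0,0,0],0],[[0,0,2.1],[0,0,0],0],[[0,0,0],[0,0,0],0],[[0,0,0],[0,0,0],0],[[0,0,0],[0,0,0],0.4],[[0,0,0],[0,0,0],0.7],[[0,0,0],[0,0,0],1],[[0,0,0],[0,0,0],1],[[0,0,0],[0,0,0],1],[[0,0,0],[0,0,0],1],[[0,0,0],[0,0,0],1]]' --newtons 60

```text
t: 4.88
tcp_pos: [0.5355, -0.169, 0.2014]
tcp_rot: [3.141, -0.001, -0.15]
ft_force: [0.2, 0.5, 3.8]
finger_gap: 0.0246
```

```bash
python3 look.py w3;python3 meas.py w3; python3 -c "
import cv2
from bench import read_camera
cv2.imwrite('pics/s3.png',cv2.resize(read_camera('side')[130:340,200:420],None,fx=2.6,fy=2.6))"
```

```text
[ 0.14  0.24 -9.86] [ 0.53551103 -0.16900303  0.20135965] [ 3.14144272e+00 -8.88547451e-04 -1.50000038e-01] 4.875 [0.24605358 0.46141193 3.82727205]
red 694 [503.8 244.3] [27.  32.3] [ 0.5906 -0.1437]
red 2391 [321.9 331.9] [43.4 77.8] [ 0.5344 -0.1652]
flange 1081 [460.5 211.7] [45.7 53. ] [ 0.6109 -0.1632]
flange 5799 [ 38.6 259.4] [103.1 131.4] [ 0.3734 -0.1558]
flange 2315 [322.6 239.8] [80.6 89.3] [ 0.5343 -0.1682]
```

View pics/w3.png

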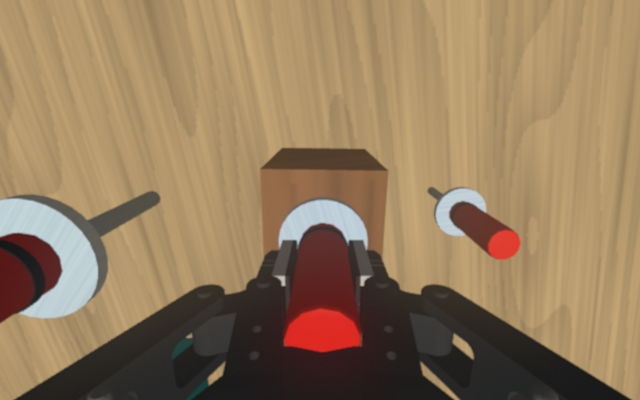

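View pics/s3.png

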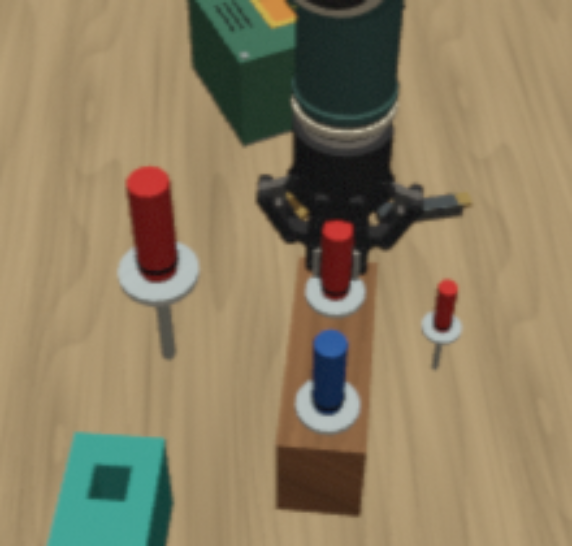

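The rod is gripped (gap 24.6 mm) and still home in the rack. I lift it 13 cm straight up.

>>> move_arm --motion '[[[0,0,-1],[0,0,0],1],[[0,0,-2],[0,0,0],1],[[0,0,-2],[0,0,0],1],[[0,0,-2],[0,0,0],1],[[0,0,-2],[0,0,0],1],[[0,0,-2],[0,0,0],1],[[0,0,-2],[0,0,0],1],[[0,0,0],[0,0,0],1],[[0,0,0],[0,0,0],1]]'

```text
t: 6.1
tcp_pos: [0.5349, -0.1688, 0.3304]
tcp_rot: [-3.141, 0.001, -0.15]
ft_force: [-0.0, -0.3, -3.0]
finger_gap: 0.0249
```

```bash
python3 look.py w4
python3 - <<'E'
from h import *
from bench import read_camera
for n in('side','top'): cv2.imwrite(f'pics/{n}4.png',read_camera(n))
print(delta([.507,.215,.33])[0])
E
```

```text
[0.23 0.25 2.98] [ 0.53491525 -0.16878     0.33040868] [-3.14142600e+00  7.91578240e-04 -1.49978568e-01] 6.1 [-0.02723194 -0.34528746 -3.04143817]
[-8.470e+00 -3.752e+01 -1.000e-02]
```

View pics/w4.png

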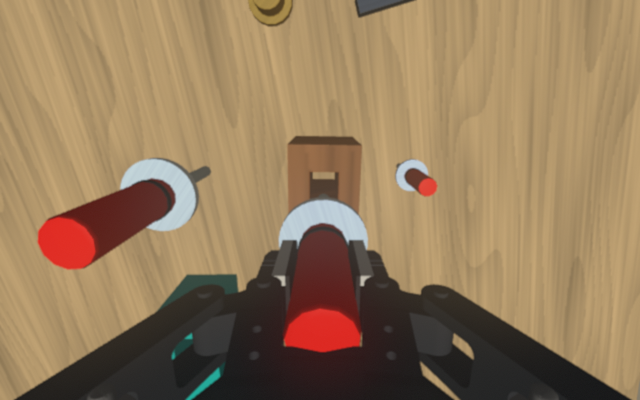

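View pics/side4.png

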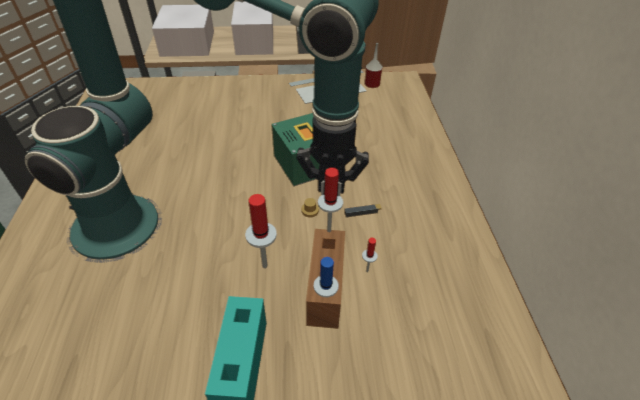

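The rod is out, hanging upright, and the empty hole is visible at wrist (324,180). I move most of the way to the guard, then look at the slot with the wrist camera.

>>> move_arm --motion '[[[-0.9,-2.8,0],[0,0,0],1],[[-0.9,-2.8,0],[0,0,0],1],[[-0.9,-2.8,0],[0,0,0],1],[[-0.9,-2.8,0],[0,0,0],1],[[-0.9,-2.8,0],[0,0,0],1],[[-0.9,-2.8,0],[0,0,0],1],[[-0.9,-2.8,0],[0,0,0],1],[[-0.9,-2.8,0],[0,0,0],1],[[-0.9,-2.8,0],[0,0,0],1],[[-0.4,-2.8,0],[0,0,0],1],[[0,0,0],[0,0,0],1],[[0,0,0],[0,0,0],1]]'

```text
t: 7.75
tcp_pos: [0.4927, 0.1203, 0.3303]
tcp_rot: [3.141, 0.001, -0.15]
ft_force: [-0.4, -0.1, -1.7]
finger_gap: 0.0248
```

```bash
python3 look.py w5
```

```text
[ 8.69 28.17  3.05] [0.49272418 0.12033445 0.33025895] [ 3.14063478e+00  9.85247596e-04 -1.49559219e-01] 7.75 [-0.44015249 -0.13837892 -1.73553799]
```

View pics/w5.png

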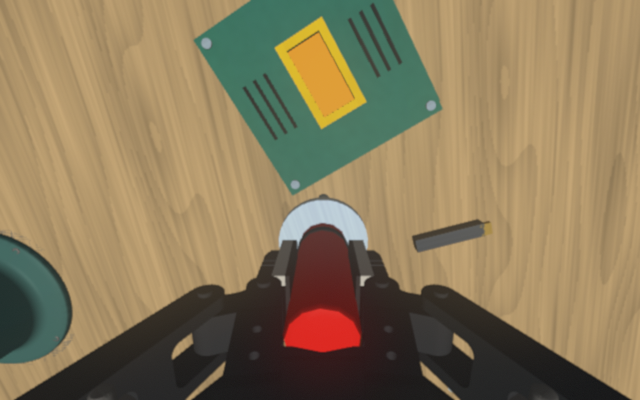

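The yellow frame is whole in view, centre near (321,73), with long sides tilted.

Run:
```python
from h import *
import pickle
np.set_printoptions(precision=4,suppress=True)
s=pickle.load(open('pics/w5.pkl','rb'));T=tool(s);im=cv2.imread('pics/w5.png')
hsv=cv2.cvtColor(im,cv2.COLOR_BGR2HSV).astype(int);H,S,V=hsv[...,0],hsv[...,1],hsv[...,2]
m=(H>8)&(H<32)&(S>170)&(V>150)
for a,c,b,mm in sorted(blobs(m,1000),key=lambda x:-x[0])[:1]:
    h=cv2.convexHull(np.argwhere(mm)[:,::-1].astype(np.float32))
    P=np.array([ray('wrist',p,.12,T)[:2] for p in h[:,0]],np.float32)
    r=cv2.minAreaRect(P);print(r)
    print(delta([*r[0],.33])[0])
# tip bearing: where would rod tip project for a vertical rod
c=camera_info('wrist');F=np.linalg.inv(c['tool_from_camera'])
for z in(.054-.04,.1,.106,.185):
    p=c['mtx']@(F[:3,:3]@[0,0,z]+F[:3,3]);print(z,p[:2]/p[2])
```

```text
((0.504503607749939, 0.21699580550193787), (0.0432671420276165, 0.07310401648283005), 21.876325607299805)
[-0.3  -9.76  0.03]
0.013999999999999999 [327.1893 344.6627]
0.1 [324.9281 237.6304]
0.106 [324.8446 233.6801]
0.185 [324.0863 197.7837]
```

>>> move_arm --motion '[[[-0.2,-2.5,0],[0,0,0],1],[[0,-2.5,0],[0,0,0],1],[[0,-2.4,0],[0,0,0],1],[[0,-2.3,0],[0,0,0],1],[[0,0,0],[0,0,0],1],[[0,0,1],[0,0,0],1],[[0,0,0.8],[0,0,0],1],[[0,0,0],[0,0,0],1],[[0,0,0],[0,0,0],1]]'

```text
t: 8.93
tcp_pos: [0.5055, 0.2165, 0.3128]
tcp_rot: [3.141, 0.0, -0.15]
ft_force: [0.2, 0.7, -1.8]
finger_gap: 0.0246
```

```bash
python3 look.py w6
python3 - <<'E'
from h import *
from bench import read_camera
a=read_camera('side');b=read_camera('top');cv2.imwrite('pics/side6.png',a);cv2.imwrite('pics/top6.png',b)
cv2.imwrite('pics/s6.png',np.hstack([cv2.resize(a[60:200,240:380],(400,400)),cv2.resize(b[140:250,180:290],(400,400))]))
print(delta([.507,.215,.33])[0])
E
```

```text
[ 8.87 37.91  1.31] [0.50546633 0.21650891 0.31278002] [ 3.14144156e+00  1.69658588e-04 -1.50497894e-01] 8.925 [ 0.15846426  0.730755   -1.78731849]
[ 0.16  0.16 -1.67]
```

View pics/w6.png

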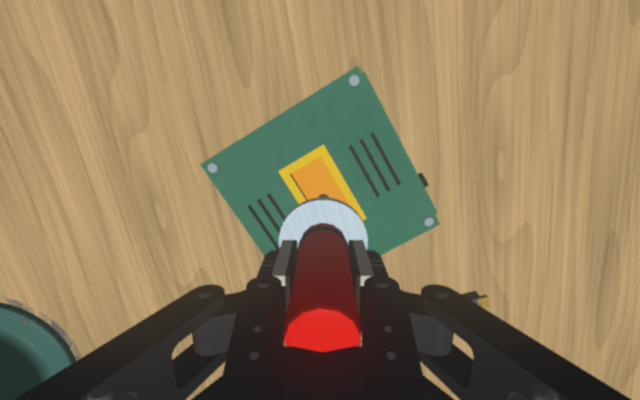

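View pics/s6.png

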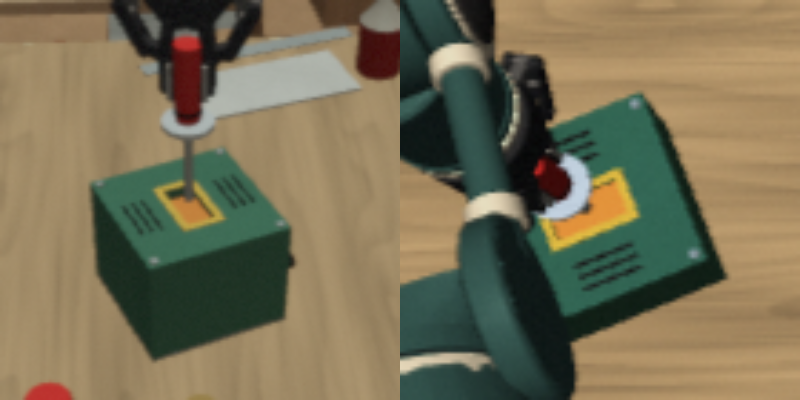

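The blade tip is just above the slot and well inside the yellow frame in the side crop at (190,195). I go down gently to first contact and most of the stroke.

>>> move_arm --motion '[[[0,0,1],[0,0,0],1],[[0,0,1],[0,0,0],1],[[0,0,0.5],[0,0,0],1],[[0,0,0.4],[0,0,0],1],[[0,0,0.4],[0,0,0],1],[[0,0,0.4],[0,0,0],1],[[0,0,0.4],[0,0,0],1]]' --newtons 80

```text
t: 9.95
tcp_pos: [0.5053, 0.2169, 0.2718]
tcp_rot: [3.142, 0.0, -0.15]
ft_force: [-3.5, -0.5, 3.3]
finger_gap: 0.0243
```

>>> move_arm --motion '[[[0,0,0.3],[0,0,0],1],[[0,0,0.2],[0,0,0],1],[[0,0,0.1],[0,0,0],1],[[0,0,0],[0,0,0],1]]'

```text
t: 10.45
tcp_pos: [0.5055, 0.2169, 0.2663]
tcp_rot: [-3.141, -0.0, -0.15]
ft_force: [-3.4, 0.7, 4.6]
finger_gap: 0.0241
```

Run:
```python
from h import *
from bench import read_camera,readout
a=read_camera('side')
cv2.imwrite('pics/s7.png',cv2.resize(a[60:220,230:410],(720,600)))
s=readout.state();print(s['tcp_pos'],s['ft_force'])
```

```text
[0.50554052 0.21691905 0.2662605 ] [-3.65633592 -0.0788361   4.32360807]
```

View pics/s7.png

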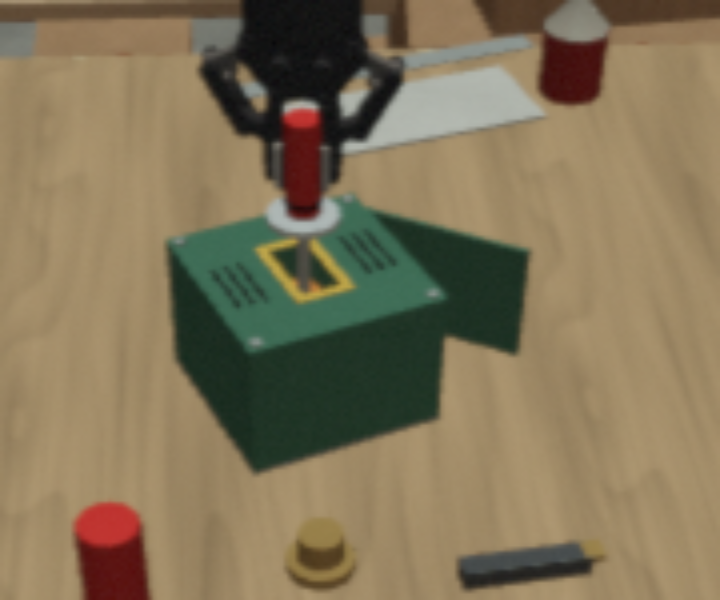

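The door is swung well open. I continue in 1 mm steps until the force shows the stop.

>>> move_arm --motion '[[[0,0,0.1],[0,0,0],1],[[0,0,0],[0,0,0],1]]'

```text
t: 10.75
tcp_pos: [0.5057, 0.217, 0.2662]
tcp_rot: [-3.141, -0.001, -0.15]
ft_force: [-4.2, -0.6, 8.4]
finger_gap: 0.0241
```

>>> move_arm --motion '[[[0,0,0.1],[0,0,0],1],[[0,0,0],[0,0,0],1]]'

```text
t: 11.0
tcp_pos: [0.5058, 0.2171, 0.2661]
tcp_rot: [-3.141, -0.001, -0.15]
ft_force: [-5.5, -0.8, 13.2]
finger_gap: 0.0244
```

>>> move_arm --motion '[[[0,0,0.15],[0,0,0],1],[[0,0,0],[0,0,0],1]]'

```text
t: 11.25
tcp_pos: [0.506, 0.2173, 0.266]
tcp_rot: [-3.14, -0.002, -0.15]
ft_force: [-6.9, -1.3, 17.7]
finger_gap: 0.0245
```

```bash
python3 look.py w8
python3 - <<'E'
from h import *
from bench import read_camera
a=read_camera('side')
cv2.imwrite('pics/s8.png',cv2.resize(a[60:220,230:410],(720,600)))
E
```

```text
[ 8.83 37.98 -3.44] [0.50600756 0.21730795 0.26602335] [-3.14001636e+00 -1.78987257e-03 -1.50050389e-01] 11.25 [-6.87097006 -1.32386659 17.73697711]
```

View pics/w8.png

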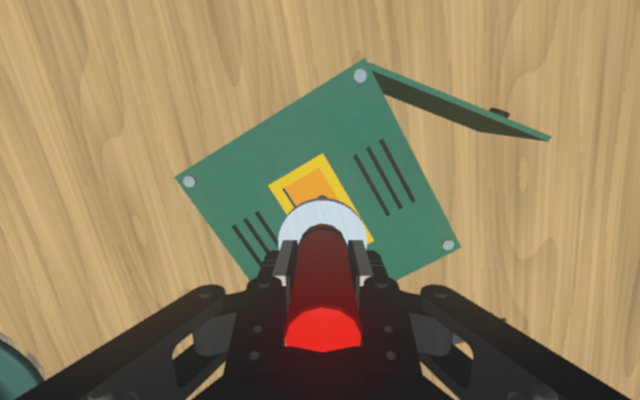

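View pics/s8.png

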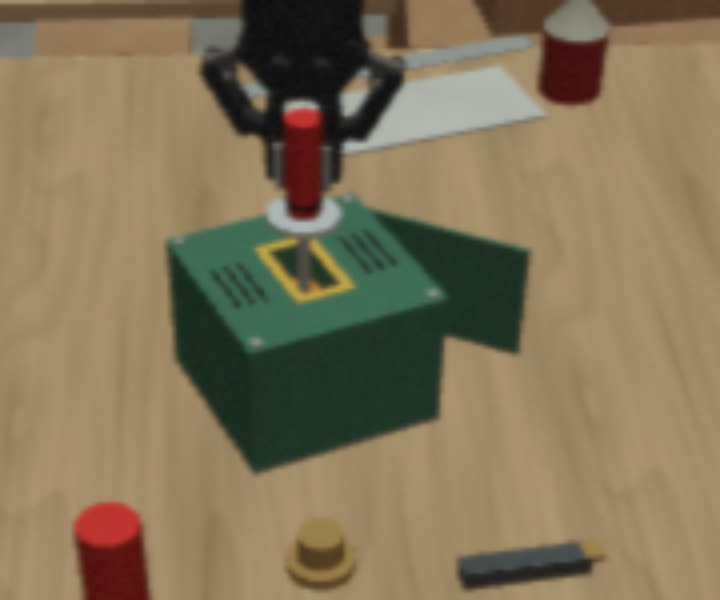

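The tab is on its stop: force rises to 18 N with no further motion, and the door angle in the wrist view is about 40°, against 0.68 rad (39°). I retract straight up.

>>> move_arm --motion '[[[0,0,-0.8],[0,0,0],1],[[0,0,-1.5],[0,0,0],1],[[0,0,-1.5],[0,0,0],1],[[0,0,-1.5],[0,0,0],1],[[0,0,-1.5],[0,0,0],1],[[0,0,0],[0,0,0],1],[[0,0,0],[0,0,0],1]]'

```text
t: 12.22
tcp_pos: [0.5053, 0.2168, 0.3301]
tcp_rot: [3.141, 0.0, -0.15]
ft_force: [0.5, 0.0, -2.3]
finger_gap: 0.0244
```

```bash
python3 look.py w9
python3 - <<'E'
from h import *
from bench import read_camera
print(delta([.5353,-.1690,.331])[0])
a=read_camera('side')
cv2.imwrite('pics/s9.png',cv2.resize(a[60:220,230:410],(720,600)))
E
```

```text
[ 8.9  37.92  2.98] [0.5053354  0.21678337 0.33009493] [ 3.14138045e+00  3.53100599e-04 -1.50020271e-01] 12.225 [ 0.49470084  0.02534179 -2.25501114]
[ 8.74 37.69 -0.12]
```

View pics/s9.png

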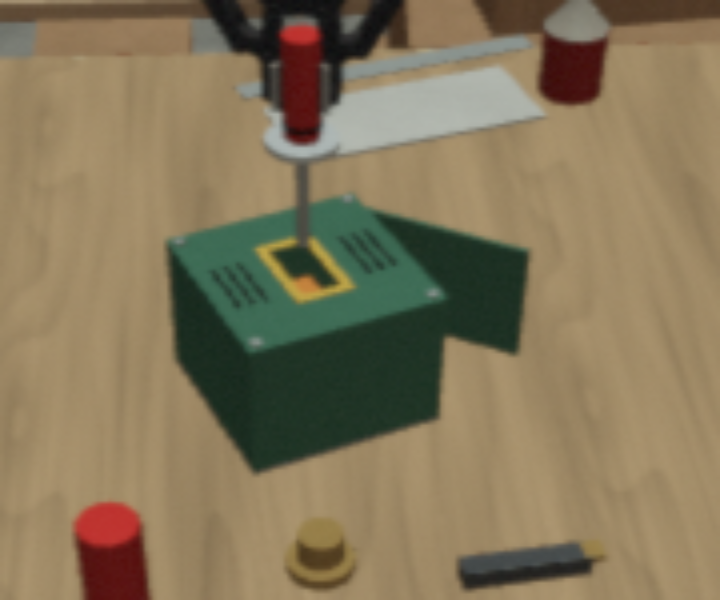

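View pics/w9.png

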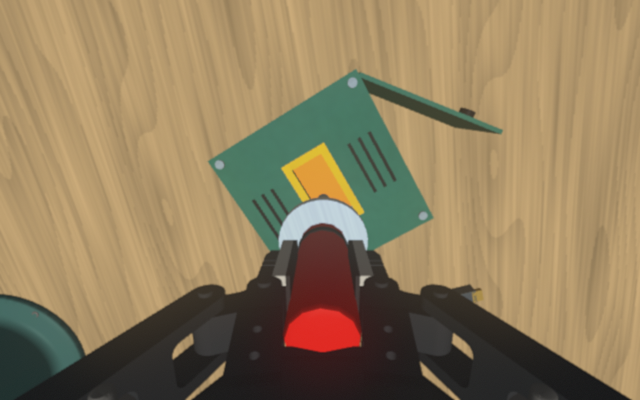

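The tab stays down and the door stays open, and the rod sits in the fingers as before. I return to above the hole.

>>> move_arm --motion '[[[0.4,1.4,0],[0,0,0],1],[[0.8,3.5,0],[0,0,0],1],[[0.8,3.5,0],[0,0,0],1],[[0.8,3.5,0],[0,0,0],1],[[0.8,3.5,0],[0,0,0],1],[[0.8,3.5,0],[0,0,0],1],[[0.8,3.5,0],[0,0,0],1],[[0.8,3.5,0],[0,0,0],1],[[0.8,3.5,0],[0,0,0],1],[[0.8,3.5,0],[0,0,0],1],[[0.8,3.5,0],[0,0,0],1],[[0.3,1.3,0],[0,0,0],1]]'

```text
t: 13.82
tcp_pos: [0.5346, -0.1713, 0.3299]
tcp_rot: [3.141, 0.001, -0.153]
ft_force: [-0.1, 0.3, -0.9]
finger_gap: 0.0243
```

>>> move_arm --motion '[[[0,0,0],[0,0,0],1],[[0,0,0],[0,0,0],1],[[0,0,0],[0,0,0],1]]'

```text
t: 14.2
tcp_pos: [0.5351, -0.1678, 0.3304]
tcp_rot: [-3.141, 0.0, -0.149]
ft_force: [0.3, -0.0, -1.9]
finger_gap: 0.0243
```

```bash
python3 look.py w10
python3 - <<'E'
from h import *
from bench import read_camera
print(delta([.5353,-.1690,.331])[0])
a=read_camera('side')
cv2.imwrite('pics/s10.png',cv2.resize(a[150:330,250:430],(600,600)))
E
```

```text
[0.18 0.34 3.04] [ 0.53512552 -0.1678382   0.33037051] [-3.14128275e+00  1.94992997e-04 -1.48612497e-01] 14.2 [ 0.30151197 -0.04679072 -1.86117247]
[ 0.03  0.11 -0.06]
```

View pics/w10.png

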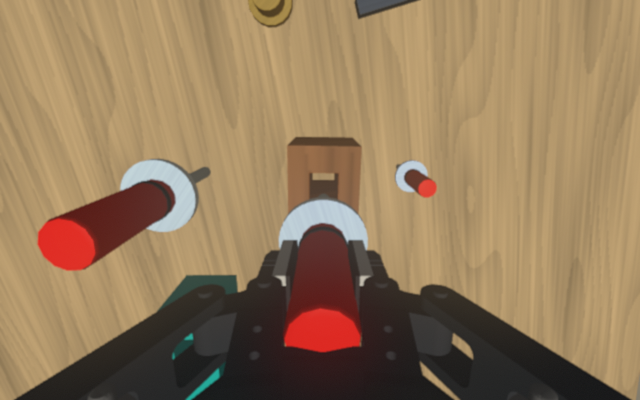

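View pics/s10.png

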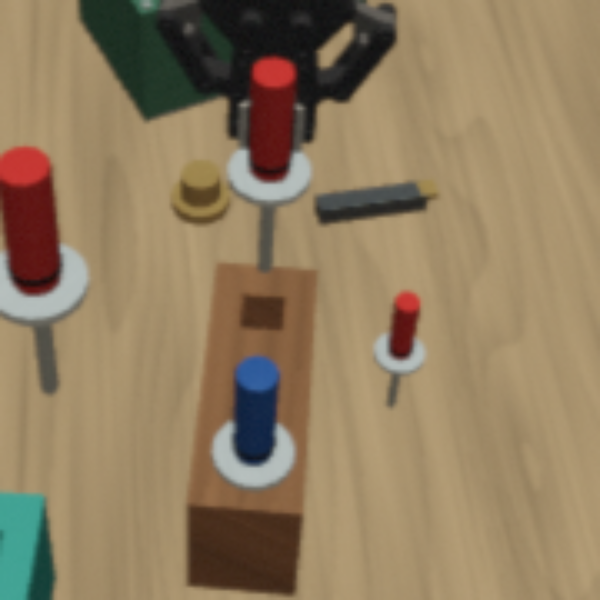

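The hole is at wrist (324,185), just as it was when I lifted out, and the pose is within 1 mm of that one. I lower in stages, watching the force.

>>> move_arm --motion '[[[0,0.1,1.5],[0,0,0],1],[[0,0,1.5],[0,0,0],1],[[0,0,1.5],[0,0,0],1],[[0,0,1],[0,0,0],1],[[0,0,0],[0,0,0],1]]'

```text
t: 14.92
tcp_pos: [0.5343, -0.1697, 0.2737]
tcp_rot: [-3.141, 0.003, -0.15]
ft_force: [0.4, 0.5, -2.2]
finger_gap: 0.0243
```

>>> move_arm --motion '[[[0,0,1.5],[0,0,0],1],[[0,0,1.5],[0,0,0],1],[[0,0,1.5],[0,0,0],1],[[0,0,1.2],[0,0,0],1],[[0,0,1],[0,0,0],1],[[0,0,0],[0,0,0],1]]'

```text
t: 15.68
tcp_pos: [0.5344, -0.1697, 0.2072]
tcp_rot: [-3.141, 0.002, -0.15]
ft_force: [0.3, -1.0, -1.4]
finger_gap: 0.0241
```

>>> move_arm --motion '[[[0,0,0.3],[0,0,0],1],[[0,0,0.2],[0,0,0],1],[[0,0,0],[0,0,0],1],[[0,0,0],[0,0,0],1]]'

```text
t: 16.18
tcp_pos: [0.5351, -0.1699, 0.2036]
tcp_rot: [3.142, -0.0, -0.15]
ft_force: [0.1, 0.1, -1.8]
finger_gap: 0.0245
```

>>> move_arm --motion '[[[0,0,0.1],[0,0,0],1],[[0,0,0],[0,0,0],1],[[0,0,0],[0,0,0],1]]'

```text
t: 16.55
tcp_pos: [0.535, -0.1699, 0.2024]
tcp_rot: [3.142, 0.0, -0.15]
ft_force: [-0.9, -0.6, -0.5]
finger_gap: 0.0246
```

Run:
```python
from h import *
from bench import read_camera
a=read_camera('side')
cv2.imwrite('pics/s11.png',cv2.resize(a[150:330,250:430],(600,600)))
```

```text
(no output)
```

View pics/s11.png

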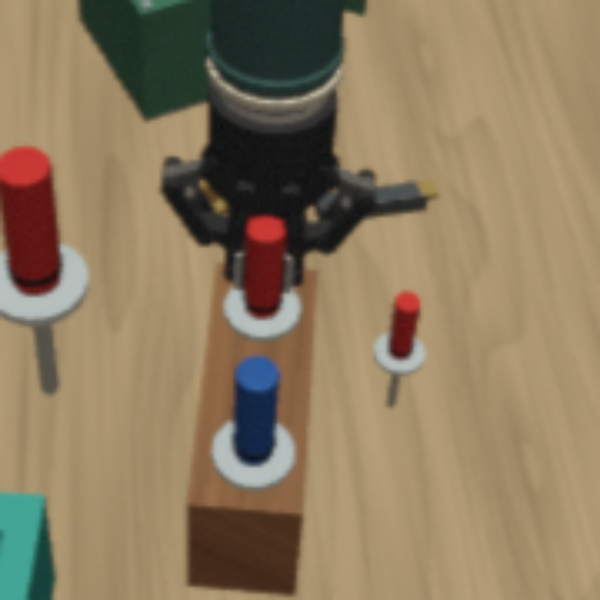

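The blade is in the hole and the flange is about 1 mm above the rack. I press lightly down to the rest.

>>> move_arm --motion '[[[0,0,0.1],[0,0,0],1],[[0,0,0],[0,0,0],1],[[0,0,0],[0,0,0],1]]'

```text
t: 16.98
tcp_pos: [0.5351, -0.1699, 0.2015]
tcp_rot: [3.142, -0.0, -0.15]
ft_force: [-0.0, -0.9, -0.1]
finger_gap: 0.0245
```

>>> move_arm --motion '[[[0,0,0.05],[0,0,0],1],[[0,0,0],[0,0,0],1],[[0,0,0],[0,0,0],1]]'

```text
t: 17.35
tcp_pos: [0.5351, -0.1699, 0.2014]
tcp_rot: [3.141, -0.0, -0.15]
ft_force: [-1.8, 1.0, 4.2]
finger_gap: 0.0244
```

The flange is seated (+4 N). I open and retreat upwards.

>>> move_arm --motion '[[[0,0,0],[0,0,0],0.65],[[0,0,0],[0,0,0],0.5],[[0,0,0],[0,0,0],0.2],[[0,0,0],[0,0,0],0],[[0,0,0],[0,0,0],0],[[0,0,0],[0,0,0],0],[[0,0,0],[0,0,0],0]]'

```text
t: 18.23
tcp_pos: [0.535, -0.1699, 0.2009]
tcp_rot: [3.142, -0.0, -0.15]
ft_force: [-0.8, 0.3, 0.1]
finger_gap: 0.0852
```

>>> move_arm --motion '[[[0,0,-1],[0,0,0],0],[[0,0,-2],[0,0,0],0],[[0,0,-2],[0,0,0],0],[[0,0,-2],[0,0,0],0],[[0,0,-3],[0,0,0],0],[[0,4,0],[0,0,0],0],[[0,0,0],[0,0,0],0],[[0,0,0],[0,0,0],0]]'

```text
t: 19.23
tcp_pos: [0.529, -0.2093, 0.3012]
tcp_rot: [-3.141, -0.0, -0.151]
ft_force: [-0.1, 0.1, -0.3]
finger_gap: 0.0852
```

```bash
python3 look.py w12; python3 meas.py w12
python3 - <<'E'
from h import *
from bench import read_camera
a=read_camera('side')
cv2.imwrite('pics/s12.png',cv2.resize(a[90:330,220:420],(500,600)))
E
```

```text
[ 0.19 -3.82  0.1 ] [ 0.52895174 -0.20933476  0.30123606] [-3.14109984e+00 -4.51125279e-05 -1.50765192e-01] 19.225 [-0.07764609  0.14979712 -0.31645581]
red 315 [443.3 145.2] [18.4 21.1] [ 0.6038 -0.1693]
red 1229 [323.4 165.2] [39.1 39.7] [ 0.534  -0.1705]
red 1636 [ -3.9 186.4] [59.8 79.2] [ 0.3397 -0.1537]
blue 780 [324.5 325.6] [29.  33.8] [ 0.5183 -0.2791]
flange 3248 [130.4 153.5] [80.1 94.6] [ 0.3756 -0.1502]
flange 1422 [322.9 148.4] [60.7 60.9] [ 0.5339 -0.1701]
flange 603 [422.5 138.7] [35.1 38.9] [ 0.6158 -0.1746]
flange 1151 [323.9 269.9] [48.7 54.2] [ 0.5182 -0.2803]
```

View pics/w12.png

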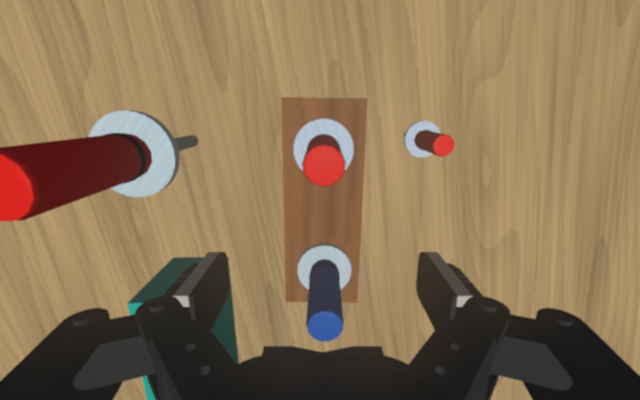

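View pics/s12.png

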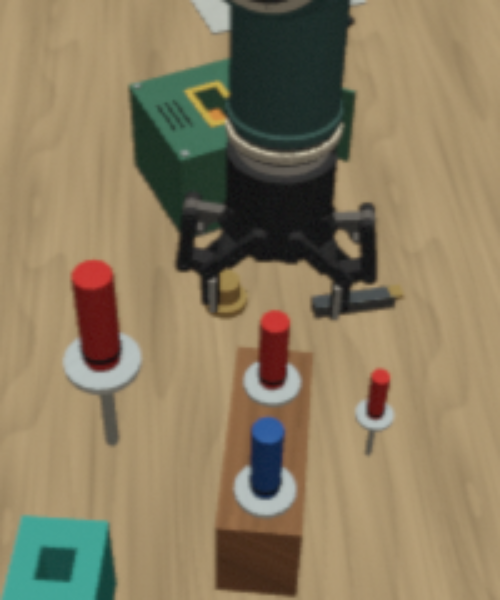

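The rod is upright and home: handle top and flange agree to 0.4 mm, and it is 1 mm from its original place. The punch is unchanged. I take a last top view of the door, bush and tool, then hand in.

Run:
```python
from h import *
from bench import read_camera,readout,job
b=read_camera('top');a=cv2.imread('pics/top0.png')
cv2.imwrite('pics/t13.png',np.vstack([cv2.resize(x[140:255,180:420],None,fx=2.5,fy=2.5) for x in(a,b)]))
s=readout.state();print(s['t'],s['ft_force'],s['finger_gap'])
```

```text
19.375 [-1.27779422 -0.34699901  0.47808051] 0.08563587041176791
```

View pics/t13.png

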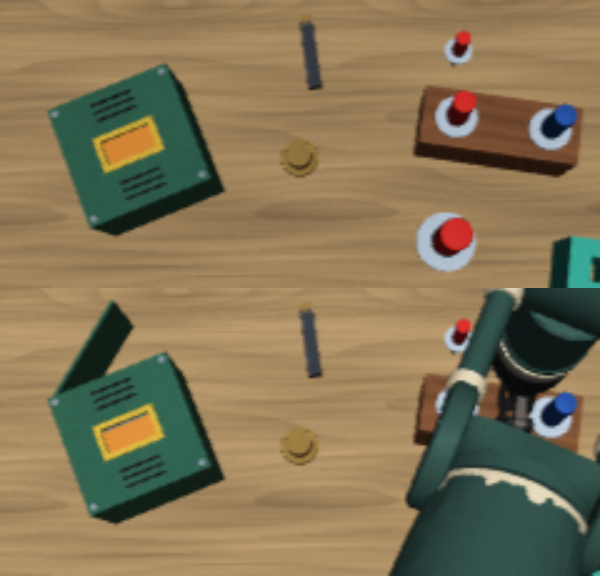

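The door is open (top left of the lower picture). The bush at (299,157→445) and the turning tool are in the same places as before, allowing for the 288 px stacking offset.

```bash
python3 -c "
from bench import job
print(job.job_done())"
```

```text
the job is handed in; nothing more can be done
None
```

I pressed the orange latch tab with the middle red-handled rod until the guard's door stood open. I then put the rod back in its hole in the wooden rack and let go. The job was handed in at about 19.4 s, with the gripper open and clear of everything.

- **Tab and door:** I pushed until the tab stopped moving while the force rose to about 18 N, so it was on its stop. The door stood at about 40° in the side view, against 39° at full travel. It was still open in the last top view.
- **Rod:** it is upright and seated, about 1 mm from where it started. Handle top and flange agree to within 0.5 mm.
- **Bystanders:** the punch measured in the same place before and after. The bush and turning tool look unmoved in the before and after top views.
- **Disagreement:** the fixed cameras and the wrist camera differed by about 2 mm, within the stated calibration, so I worked from the wrist camera. No check failed.

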